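# Make up two dental case trays

### The arm

A 6-joint arm with a two-finger parallel gripper is mounted at the origin on the work surface. World frame = base frame: x ahead of the robot, y to its left, z up, the work surface at z = 0. Lengths are in m, angles in rad, forces in N, time in s.
With the tool pointing down it reaches from about 0.3 to 0.875 m from the base axis. Payload 6.4 kg.
Tool frame: the origin (TCP) lies between the finger pads; the fingertips stand 14 mm ahead of it and the grasp point (between the pads) lies 5 mm behind it; z points along the fingers, y is the direction in which the jaws open and shut (so a half turn about z gives the same grasp; the last joint's range is limited). The gripper opens to 85 mm and grips with 20 to 120 N. Pads are 22 mm wide; open, the fingers measure 114 mm over their backs; the gripper's body (76 mm by 85 mm) begins 54 mm behind the grasp point. The pads swing forward as they close: fully open they stand 13 mm farther back than shut.
Start: joints at [-1.481, 0.181, 1.607, -0, 1.354, -0.206], TCP at [0.168, -0.55, 0.245] pointing down, gripper open.
Joint ranges: [-2.99, 2.99], [-0.89, 2.07], [0.3, 2.58], [-1.14, 4.28], [0, 2.63], [-3.12, 3.12]. Speed limits (rad/s): [2.57, 2.57, 3.01, 3.14, 3.14, 3.14].

### API

Orientations are given as a unit quaternion [w, x, y, z].
In Python, from plant import * gives the robot as it stands. The module is installed in compiled form; this text tells all that it offers.
- The arm moves only by the tool drive_tool, never from a script. Its argument "motion" is a list of rows, each a list of 7 numbers: the shift along the tool's x, y, z in m, then the turn, a rotation vector about the tool's x, y, z in degrees, then the finger opening in m, from 0 to 0.0854. In form: [[dx, dy, dz, wx, wy, wz, gripper], ...]. A call has exactly 10 rows; each row shifts and turns the commanded pose from where the row before left it, along the tool's axes as they then stand; what a row does not reach is not made up. A row lasts 1/12 s, in which the tool goes at most 41.7 mm and 7.16 degrees, less where a joint would pass 70% of its speed; a pose out of reach is approached as far as the arm can. A call is refused whole if a number of a shift passes 0.0417 or a number of a turn 7.16, either way. A call with a gripper value outside its range is refused whole. The fingers move at their own pace and stop on an object; "newtons" is the grip in N (left out, the last holds). Time passes only in rows, so rows that do not move let the fingers close, or fill a call up. It gives the time, the measured TCP pose, the force and the opening at its end, in the units of the state.
- get_state(): the state, without advancing time (a new reading comes with each control period).
- snapshot(name): name is "side" or "top"; returns a dict with "image" (420x560x3 uint8, red, green, blue), "fovy" (degrees; the focal length in pixels is half the picture's height over the tangent of half this angle, whatever the lens; pixels are square), "cx", "cy" (the principal point, pixels), "rvec" (rotation vector, rad) and "tvec" (3), from world to camera coordinates, as OpenCV has them. Camera axes: x right, y down, z forward; pixel columns grow to the right and rows downward; lengths in m; the calibration is good to about 2 mm. A picture is of the moment at which its call begins. There is no depth.
- sign_off(): hands the job in, once; it reports no verdict.
The state is a dict: "clock": time; "qpos": joint angles; "joint_velocities": joint speeds; "effort": joint torques, N m; "tool_pos": TCP position; "eef_rot": TCP orientation; "contact_force": force on the tool from outside, world axes, zero at the start; "moment": the same for the moment, N m; "grip_width": finger opening in m.
Only numpy, scipy, OpenCV 4.12 (cv2) and the standard library are available. Lean on these libraries where they do the work, as an engineer would, in place of code of your own. Each camera call takes 0.05 s, during which the arm holds its last target. There are 200 camera calls.

### The job

Make up the two cases for the articulator: the white cast, the black mounting plate and the orange-lidded pot go into the blue tray, the yellow cast and the blue mounting plate into the grey tray. In each tray the cast belongs in the large middle cell, the plate in the medium cell at the far end and the pot in the small cell nearest the robot, each standing upright and flat on the cell's floor. The stone chips, so set the casts down gently rather than dropping them, and leave the spare pink cast, the bottle and the spatula where they are.

Things in the scene. Friction and masses are not known exactly. Their poses are not given: they have to be found in the camera images.
- white_cast: loose mounted dental cast of white stone with two red bands round the block and pinkish gums: block 48 (own x) by 62 (own y) by 36 mm high, on it a horseshoe of teeth, inset from the sides, up to 52 mm; about 160 g. Origin: centre of underside, z up. Stands on the desk, yaw within 0.8 rad. Grip the block across its 48 mm.
- yellow_cast: loose mounted dental cast of yellow-buff stone: block 48 (own x) by 62 (own y) by 36 mm high, on it a horseshoe of teeth, inset from the sides, up to 52 mm; about 160 g. Origin: centre of underside, z up. Stands on the desk, yaw within 0.8 rad. Grip the block across its 48 mm.
- black_plate: a loose black articulator mounting plate: a flat disc 50 mm in diameter and 8 mm thick with a screw knob, 18 mm in diameter, standing up at its centre to 34 mm above the underside; about 70 g. Origin: centre of its underside, z up. Grip it by the knob.
- blue_plate: a loose blue articulator mounting plate: a flat disc 50 mm in diameter and 8 mm thick with a screw knob, 18 mm in diameter, standing up at its centre to 34 mm above the underside; about 70 g. Origin: centre of its underside, z up. Grip it by the knob.
- pot: a loose small white round screw pot with an orange lid, 33 mm in diameter at the lid (32 mm below), 40 mm high, about 40 g. Origin: centre of its underside, z up.
- blue_tray: blue case tray, fixed; 210 (x) by 76 (y) mm, origin: centre of underside, +x roughly away from the robot (yaw within 0.2 rad). Floor 4 mm thick; walls and dividers 3 mm thick, tops 12 mm above the desk. Three empty cells along x, each 70 mm across, centred at y = 0: small (near end) 50 mm long, centre x = -77 mm; large (middle) 82 mm, x = -8 mm; medium (far end) 66 mm, x = +69 mm.
- grey_tray: grey case tray, fixed; 210 (x) by 76 (y) mm, origin: centre of underside, +x roughly away from the robot (yaw within 0.2 rad). Floor 4 mm thick; walls and dividers 3 mm thick, tops 12 mm above the desk. Three empty cells along x, each 70 mm across, centred at y = 0: small (near end) 50 mm long, centre x = -77 mm; large (middle) 82 mm, x = -8 mm; medium (far end) 66 mm, x = +69 mm.
- pink_cast: bystander: the spare, of pink stone, same shape and size as the other casts (48 by 62 by 52 mm, origin: centre of underside). Belongs to neither kit: leave it where it stands.
- bottle: bystander: an amber bottle with a blue cap, 44 mm in diameter, 100 mm high, standing beyond the trays. Origin: centre of its underside. Leave alone.
- spatula: bystander: a plaster spatula about 200 mm long lying on the desk beyond the stock, on the robot's right. Its origin is on the desk under it, own x along its length, the handle at -x. Leave alone.
There are look-alikes about, which are no part of the job. What is shaped like the black_plate but green or turquoise is not meant.

How it is judged:
At the end, for the whole second after the job is handed in: Each of the five in its named cell of its tray (centre within, along / across the tray: casts 18 / 18, plates 12 / 14, pot 13 / 22 mm, i.e. anywhere it fits), flat on the cell floor (1 to 8 mm above the tray's underside), upright within 0.12 rad, at rest, released (x of white_cast in the frame of blue_tray between -0.026 and 0.01 m and y of white_cast in the frame of blue_tray between -0.018 and 0.018 m and z of white_cast in the frame of blue_tray between 0.001 and 0.008 m and angle between each of white_cast, black_plate, pot, yellow_cast, blue_plate's own z axis and vertical below 0.12 rad and linear speed of each of white_cast, black_plate, pot, yellow_cast, blue_plate below 0.02 m/s and angular speed of each of white_cast, black_plate, pot, yellow_cast, blue_plate below 0.2 rad/s and contact force between each of white_cast, black_plate, pot, yellow_cast, blue_plate and the fingers below 0.1 N and x of black_plate in the frame of blue_tray between 0.057 and 0.081 m and y of black_plate in the frame of blue_tray between -0.014 and 0.014 m and z of black_plate in the frame of blue_tray between 0.001 and 0.008 m and x of pot in the frame of blue_tray between -0.09 and -0.064 m and y of pot in the frame of blue_tray between -0.022 and 0.022 m and z of pot in the frame of blue_tray between 0.001 and 0.008 m and x of yellow_cast in the frame of grey_tray between -0.026 and 0.01 m and y of yellow_cast in the frame of grey_tray between -0.018 and 0.018 m and z of yellow_cast in the frame of grey_tray between 0.001 and 0.008 m and x of blue_plate in the frame of grey_tray between 0.057 and 0.081 m and y of blue_plate in the frame of grey_tray between -0.014 and 0.014 m and z of blue_plate in the frame of grey_tray between 0.001 and 0.008 m); the robot touches nothing.
It fails at once if the spare pink cast is disturbed (moved more than 20 mm) (distance of pink_cast from where it was at the start of the episode above 0.02 m).
It fails at once if the bottle is disturbed (moved more than 20 mm) (distance of bottle from where it was at the start of the episode above 0.02 m).
It fails at once if the spatula is disturbed (moved more than 20 mm) (distance of spatula from where it was at the start of the episode above 0.02 m).
It fails at once if the white cast is dropped (falls free of the fingers faster than 0.7 m/s, as from over 25 mm) (linear speed of white_cast above 0.7 m/s and contact force between white_cast and the fingers below 0.05 N).
It fails at once if the yellow cast is dropped (falls free of the fingers faster than 0.7 m/s, as from over 25 mm) (linear speed of yellow_cast above 0.7 m/s and contact force between yellow_cast and the fingers below 0.05 N).
It also fails if it takes over 131 s, if anything falls off the work surface, if the arm or the gripper's body presses on something with over 40 N, if the wrist force passes 120 N, or if a joint passes its speed limit or range.

## Working session

There is one attempt and no reset: what is moved stays moved. The work goes in short steps, Python scripts to look and compute and a tool call to move; the robot and the scene stay as the last step left them, time stands still between calls to the robot, and variables do not carry over. Pictures are saved under pics/ and viewed, on a budget of 14 in all, crops included, one or two more only if the job needs it, and the job is handed in when it is done.

Besides the shell and the picture viewer there is one more tool, called after "Emit:" as name([rows], argument=value, ...), one row to a line, values as JSON. drive_tool: Moves the arm, as the interface text tells. Its arguments: {"type":"object","properties":{"motion":{"type":"array","items":{"type":"array","items":{"type":"number"}}},"newtons":{"type":"number"}},"required":["motion"]}

```bash
mkdir -p pics
cat > h.py <<'E'
from plant import *
import numpy as np, cv2
from scipy.spatial.transform import Rotation as R
def snap(n,f=None):
    s=snapshot(n)
    if f: cv2.imwrite('pics/'+f,s['image'][:,:,::-1])
    return s
def ray(s,u,v,z):
    """world point at height z seen in pixel u,v"""
    im=s['image'];f=im.shape[0]/2/np.tan(np.radians(s['fovy'])/2)
    Rm=cv2.Rodrigues(np.array(s['rvec'],float))[0];t=np.array(s['tvec'],float).ravel()
    d=Rm.T@np.array([(u-s['cx'])/f,(v-s['cy'])/f,1]);c=-Rm.T@t
    return c+d*(z-c[2])/d[2]
E
python3 - <<'E'
from h import *
for n in('top','side'):
    s=snap(n,n+'0.png');print(n,s['fovy'],s['cx'],s['cy'],s['rvec'],s['tvec'], -cv2.Rodrigues(np.array(s['rvec']))[0].T@np.array(s['tvec']).ravel())
print(get_state())
E
```

```text
top 42.45854505164713 279.33744982754604 198.6032035614136 [ 2.19544969 -2.14412027  0.07091983] [0.00923915 0.5573797  1.26068332] [ 0.45007652 -0.00227456  1.30288368]
side 54.69803525267959 283.9448446446905 207.0871401468158 [ 0.23915937 -2.72683566  1.42126746] [0.5349893  0.09207432 1.02471609] [0.41280995 0.86522439 0.65246379]
{'clock': 0.1, 'qpos': array([-1.48127295e+00,  1.81459857e-01,  1.60791919e+00, -2.73325371e-05,
        1.35380550e+00, -2.06287654e-01]), 'joint_velocities': array([-5.55095554e-06, -7.74007260e-04, -3.19628319e-03, -1.66318621e-04,
        4.40400784e-04,  9.64987324e-04]), 'effort': array([-8.85555642e-05, -4.45880842e+01, -3.52239811e+01, -1.67270114e-04,
        4.21716250e-03,  4.60323031e-05]), 'tool_pos': array([ 0.16759303, -0.54952934,  0.2444727 ]), 'eef_rot': array([-7.95367685e-04,  9.89081156e-01,  1.47369713e-01,  3.31218801e-05]), 'contact_force': array([-0.31516075, -0.35615258, -0.05119261]), 'moment': array([-0.04586498, -0.01268317, -0.00808813]), 'grip_width': 0.08513290495166131}
```

View pics/top0.png

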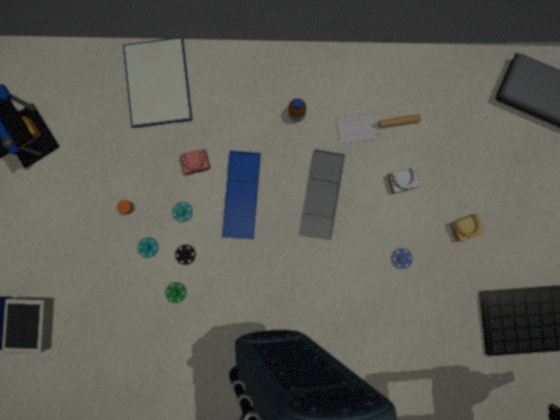

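View pics/side0.png

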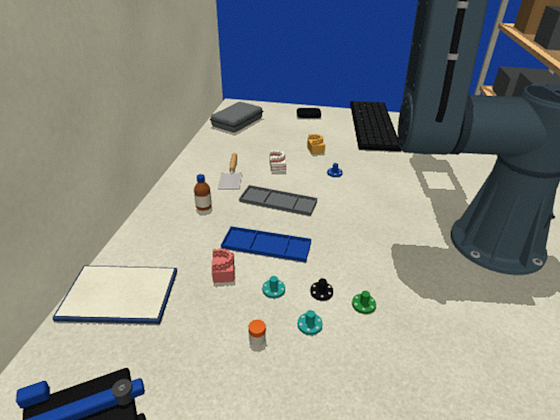

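```bash
cat > meas.py <<'E'
from h import *
s=snap('top');im=s['image'];hsv=cv2.cvtColor(im,cv2.COLOR_RGB2HSV)
bg=np.median(im[100:300,260:300].reshape(-1,3),0);print('bg',bg,hsv[120,260])
H,S,V=[hsv[:,:,i].astype(int) for i in range(3)]
far=(np.abs(im.astype(int)-bg).max(2)>45)
def blob(m,u,v,r):
    k=np.zeros(m.shape,np.uint8);k[v-r:v+r+1,u-r:u+r+1]=m[v-r:v+r+1,u-r:u+r+1]
    c=max(cv2.findContours(k,cv2.RETR_EXTERNAL,cv2.CHAIN_APPROX_NONE)[0],key=cv2.contourArea)
    return cv2.convexHull(c)
for n,m,u,v,r,z in [('blue_tray',(H>105)&(H<130)&(S>120),242,195,60,.012),('grey_tray',(S<35)&(V<140),322,195,60,.012),
  ('white',(V>200)|((S>70)&((H>165)|(H<12))),404,180,18,.018),('yellow',S>95,467,228,22,.018),('pink',S>95,195,161,22,.018),
  ('black',V<70,185,254,14,.006),('bluep',(H>100)&(H<135)&(S>80),402,258,15,.006),('pot',(S>130)&((H<20)),124,207,13,.037)]:
    h=blob(m,u,v,r);(c,wh,a)=cv2.minAreaRect(h);b=cv2.boxPoints((c,wh,a))
    M=cv2.moments(h);cc=(M['m10']/M['m00'],M['m01']/M['m00'])
    w=np.array([ray(s,*p,z)[:2] for p in b]);e1=w[1]-w[0];e2=w[2]-w[1]
    if np.hypot(*e1)<np.hypot(*e2): e1,e2=e2,e1
    print(n,'px',np.round(c,1),'ctr',ray(s,*c,z)[:2].round(4),'cen',ray(s,*cc,z)[:2].round(4),'L',np.hypot(*e1).round(3),np.hypot(*e2).round(3),'long dir deg',np.degrees(np.arctan2(e1[1],e1[0])).round(1)%180)
t=snap('side')['image']
tp=[(404,180),(467,228),(185,254),(402,258),(124,207)];sp=[(278,161),(316,144),(321,289),(335,170),(257,334)]
f=lambda I,P:np.hstack([cv2.resize(I[v-20:v+20,u-20:u+20],(160,160),interpolation=cv2.INTER_CUBIC) for u,v in P])
cv2.imwrite('pics/crop.png',np.vstack([f(im,tp),f(t,sp)])[:,:,::-1])
E
python3 meas.py
```

```text
bg [120. 118. 107.] [ 25  28 120]
blue_tray px [241.1 194.3] ctr [0.5661 0.1148] cen [0.5667 0.1151] L 0.206 0.073 long dir deg 177.0
grey_tray px [322. 195.] ctr [ 0.569  -0.0793] cen [ 0.569  -0.0793] L 0.29 0.288 long dir deg 91.2Traceback (most recent call last):
  File "meas.py", line 14, in <module>
    M=cv2.moments(h);cc=(M['m10']/M['m00'],M['m01']/M['m00'])
                         ~~~~~~~~^~~~~~~~~
ZeroDivisionError: float division by zero
```

```bash
sed -i "s/(S<35)&(V<140),322,195,60/(S<20)\&(V<105),322,195,52/; s/(V>200)|((S>70)&((H>165)|(H<12)))/(V>165)|((S>60)\&((H>160)|(H<12)))/" meas.py
sed -i "s/^for n,m/for n,(u,v) in dict(bg=(270,200),grey=(322,190),greyrim=(315,152),white=(404,180),white2=(400,186),near=(430,190)).items(): print(n,im[v,u],hsv[v,u])\nfor n,m/; s/^    h=blob(m,u,v,r);/    try: h=blob(m,u,v,r)\n    except ValueError: print(n,'none');continue\n    if cv2.contourArea(h)<5: print(n,'tiny');continue\n    /" meas.py
python3 meas.py
```

```text
bg [120. 118. 107.] [ 28  25 122]
bg [121 119 108] [ 25  27 121]
grey [75 80 78] [78 16 80]
greyrim [66 68 67] [75  8 68]
white [124 129 133] [103  17 133]
white2 [103 101  97] [ 20  15 103]
near [125 123 112] [ 25  27 125]
blue_tray px [240.9 194.4] ctr [0.566  0.1151] cen [0.5668 0.115 ] L 0.206 0.073 long dir deg 176.7
grey_tray px [322.1 193.9] ctr [ 0.5715 -0.0795] cen [ 0.5714 -0.0792] L 0.211 0.08 long dir deg 171.2
white tiny
yellow px [467.  227.6] ctr [ 0.499  -0.4222] cen [ 0.4991 -0.4227] L 0.069 0.048 long dir deg 111.3
pink px [194.6 161.2] ctr [0.643  0.2287] cen [0.6429 0.2289] L 0.062 0.049 long dir deg 105.4
black px [185.  254.5] ctr [0.419  0.2453] cen [0.4194 0.2452] L 0.045 0.043 long dir deg 2.1999999999999886
bluep px [401.5 258. ] ctr [ 0.4235 -0.271 ] cen [ 0.4233 -0.2713] L 0.043 0.04 long dir deg 0.19999999999998863
pot px [124.5 206. ] ctr [0.53  0.387] cen [0.5292 0.3878] L 0.031 0.028 long dir deg 91.3
```

View pics/crop.png

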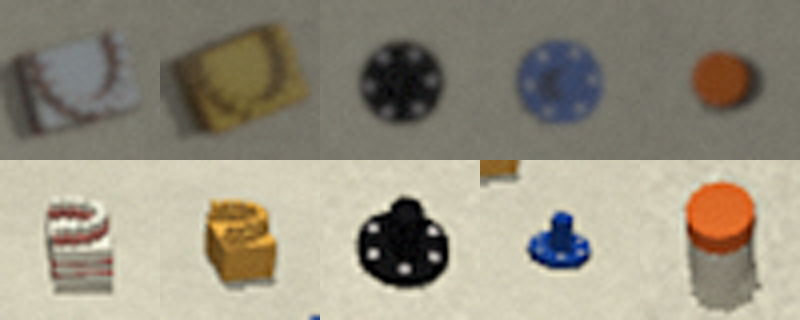

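```bash
cat >> h.py <<'E'
def plan(x,y,z,jaw=None):
    st=get_state();Rm=R.from_quat(np.roll(st['eef_rot'],-1)).as_matrix()
    d=Rm.T@(np.array([x,y,z])-st['tool_pos']);a=np.degrees(np.arctan2(Rm[1,1],Rm[0,1]))
    print('shift tool mm',(d*1000).round(1),'jaw',a.round(1)%180,'q6',st['qpos'][5].round(2),'w',round(st['grip_width'],4),'t',st['clock'],'tilt',Rm[:2,2].round(3))
    if jaw is not None: w=-((jaw-a+90)%180-90);print('turn wz',round(w,1))
E
cat > w.py <<'E'
from h import *
s=snap('top');im=s['image'].astype(int);m=((im[:,:,0]-im[:,:,2]<5)&(im.max(2)>90)).astype(np.uint8)
r=np.zeros_like(m);r[158:204,380:428]=m[158:204,380:428]
c=cv2.convexHull(max(cv2.findContours(r,0,1)[0],key=cv2.contourArea));(p,wh,a)=cv2.minAreaRect(c)
w=np.array([ray(s,*q,.03)[:2] for q in cv2.boxPoints((p,wh,a))]);print(p,wh,a,ray(s,*p,.03))
for e in (w[1]-w[0],w[2]-w[1]):print(np.hypot(*e),np.degrees(np.arctan2(e[1],e[0]))%180)
plan(.423,-.271,.12)
E
python3 w.py
```

```text
(405.8000793457031, 179.10000610351562) (21.466251373291016, 19.230182647705078) 63.43495178222656 [ 0.60949635 -0.27510438  0.03      ]
0.045711722966096845 117.90638932789764
0.05057962068022632 26.711098367067677
shift tool mm [ 325.5 -192.2  125.1] jaw 106.9 q6 -0.21 w 0.0857 t 0.3 tilt [-0.     0.001]
```

Emit:
drive_tool([
  [0.0326, -0.0192, 0.0125, 0, 0, 0, 0.0854],
  [0.0326, -0.0192, 0.0125, 0, 0, 0, 0.0854],
  [0.0326, -0.0192, 0.0125, 0, 0, 0, 0.0854],
  [0.0326, -0.0192, 0.0125, 0, 0, 0, 0.0854],
  [0.0326, -0.0192, 0.0125, 0, 0, 0, 0.0854],
  [0.0326, -0.0192, 0.0125, 0, 0, 0, 0.0854],
  [0.0326, -0.0192, 0.0125, 0, 0, 0, 0.0854],
  [0.0326, -0.0192, 0.0125, 0, 0, 0, 0.0854],
  [0.0326, -0.0192, 0.0125, 0, 0, 0, 0.0854],
  [0.0326, -0.0192, 0.0125, 0, 0, 0, 0.0854],
], newtons=30)

```text
clock: 1.13
tool_pos: [0.4245, -0.2699, 0.12]
eef_rot: [0.0, 0.989, 0.147, 0.0]
contact_force: [1.0, -1.0, -0.7]
grip_width: 0.0854
```

Emit:
drive_tool([
  [0, 0, 0.024, 0, 0, 0, 0.0854],
  [0, 0, 0.024, 0, 0, 0, 0.0854],
  [0, 0, 0.024, 0, 0, 0, 0.0854],
  [0, 0, 0.022, 0, 0, 0, 0.06],
  [0, 0, 0, 0, 0, 0, 0.01],
  [0, 0, 0, 0, 0, 0, 0.01],
  [0, 0, 0, 0, 0, 0, 0.01],
  [0, 0, 0, 0, 0, 0, 0.01],
  [0, 0, 0, 0, 0, 0, 0.01],
  [0, 0, 0, 0, 0, 0, 0.01],
], newtons=30)

```text
clock: 1.97
tool_pos: [0.4245, -0.2725, 0.0281]
eef_rot: [0.001, 0.989, 0.147, 0.001]
contact_force: [-1.2, 0.3, 7.4]
grip_width: 0.0169
```

Run:
```python
from h import *
def tr(c,a,x,y=0): a=np.radians(a);return np.array(c)+[x*np.cos(a)-y*np.sin(a),x*np.sin(a)+y*np.cos(a)]
for n,c,a in(('blue',(.5662,.115),-3.2),('grey',(.5715,-.0793),-8.8)):
    for k,x in(('pot',-.077),('cast',-.008),('plate',.069)):print(n,k,tr(c,a,x).round(4))
plan(.6397,-.0899,.12)
s=snap('side');cv2.imwrite('pics/g1.png',cv2.resize(s['image'][100:250,180:400],None,fx=3,fy=3)[:,:,::-1])
```

```text
blue pot [0.4893 0.1193]
blue cast [0.5582 0.1154]
blue plate [0.6351 0.1111]
grey pot [ 0.4954 -0.0675]
grey cast [ 0.5636 -0.0781]
grey plate [ 0.6397 -0.0899]
shift tool mm [ 259.2 -111.7  -91.9] jaw 106.9 q6 0.47 w 0.0169 t 1.9667 tilt [ 0.002 -0.002]
```

View pics/g1.png

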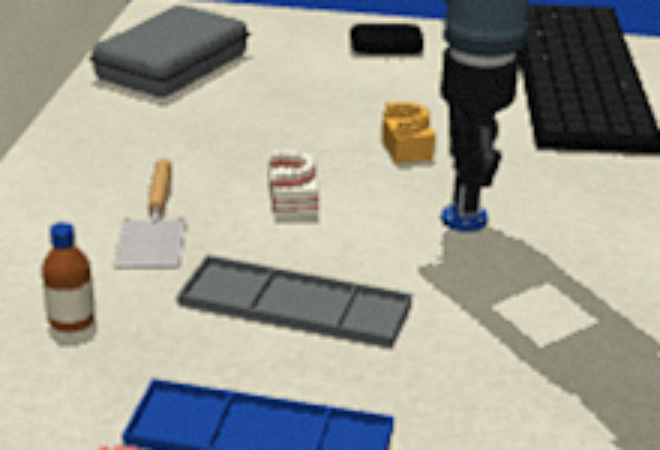

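Emit:
drive_tool([
  [0, 0, -0.03, 0, 0, 0, 0.01],
  [0.0288, -0.0124, -0.008, 0, 0, 0, 0.01],
  [0.0288, -0.0124, -0.008, 0, 0, 0, 0.01],
  [0.0288, -0.0124, -0.005, 0, 0, 0, 0.01],
  [0.0288, -0.0124, -0.005, 0, 0, 0, 0.01],
  [0.0288, -0.0124, -0.005, 0, 0, 0, 0.01],
  [0.0288, -0.0124, 0, 0, 0, 0, 0.01],
  [0.0288, -0.0124, 0, 0, 0, 0, 0.01],
  [0.0288, -0.0124, 0, 0, 0, 0, 0.01],
  [0.0288, -0.0124, 0, 0, 0, 0, 0.01],
])

```text
clock: 2.85
tool_pos: [0.6401, -0.0879, 0.088]
eef_rot: [0.0, 0.989, 0.147, 0.0]
contact_force: [0.4, -0.8, -0.7]
grip_width: 0.0168
```

Run:
```python
from h import *
plan(.6397,-.0899,.033)
```

```text
shift tool mm [-1.   1.8 55. ] jaw 107.0 q6 0.96 w 0.0168 t 2.85 tilt [ 0.001 -0.   ]
```

Emit:
drive_tool([
  [-0.001, 0.002, 0.02, 0, 0, 0, 0.01],
  [0, 0, 0.018, 0, 0, 0, 0.01],
  [0, 0, 0.01, 0, 0, 0, 0.01],
  [0, 0, 0.006, 0, 0, 0, 0.01],
  [0, 0, 0, 0, 0, 0, 0.01],
  [0, 0, 0, 0, 0, 0, 0.05],
  [0, 0, 0, 0, 0, 0, 0.05],
  [0, 0, 0, 0, 0, 0, 0.05],
  [0, 0, -0.02, 0, 0, 0, 0.05],
  [0, 0, -0.04, 0, 0, 0, 0.05],
])

```text
clock: 3.68
tool_pos: [0.6346, -0.0903, 0.0889]
eef_rot: [-0.002, 0.989, 0.147, -0.004]
contact_force: [-0.3, 0.6, -1.0]
grip_width: 0.0499
```

Run:
```python
from h import *
plan(.499,-.422,.12,21)
```

```text
shift tool mm [-226.5  277.7  -30.9] jaw 106.9 q6 0.95 w 0.0499 t 3.6833 tilt [-0.01   0.003]
turn wz 85.9
```

Emit:
drive_tool([
  [-0.0252, 0.0309, -0.006, 0, 0, 0, 0.0854],
  [-0.0252, 0.0309, -0.006, 0, 0, 0, 0.0854],
  [-0.0252, 0.0309, -0.006, 0, 0, 0, 0.0854],
  [-0.0252, 0.0309, -0.006, 0, 0, 0, 0.0854],
  [-0.0252, 0.0309, -0.006, 0, 0, 0, 0.0854],
  [-0.0252, 0.0309, 0, 0, 0, 0, 0.0854],
  [-0.0252, 0.0309, 0, 0, 0, 0, 0.0854],
  [-0.0252, 0.0309, 0, 0, 0, 0, 0.0854],
  [-0.0252, 0.0309, 0, 0, 0, 0, 0.0854],
  [0, 0, 0, 0, 0, 7.15, 0.0854],
])

```text
clock: 4.52
tool_pos: [0.4994, -0.4312, 0.1247]
eef_rot: [0.003, 0.996, 0.084, 0.0]
contact_force: [-0.3, 0.7, -0.3]
grip_width: 0.0855
```

Run:
```python
from h import *
plan(.499,-.422,.07,21)
I=cv2.imread('pics/top0.png');im=cv2.cvtColor(I,4).astype(int)
print(im[185,430],im[180,404],im[172,392])
s=snap('top');J=s['image']
# edge-preserving crops: initial view of white, current view of grey tray
a=cv2.resize(I[155:210,370:440],(560,440),interpolation=cv2.INTER_CUBIC)
b=cv2.resize(J[140:245,290:355],(272,440),interpolation=cv2.INTER_CUBIC)[:,:,::-1]
cv2.imwrite('pics/c2.png',np.hstack([a,np.clip(b.astype(int)*1.5,0,255).astype(np.uint8)])[:, :800])
```

```text
shift tool mm [ 1.1 -9.4 54.7] jaw 99.6 q6 0.51 w 0.0855 t 4.5167 tilt [ 0.001 -0.005]
turn wz 78.6
[119 118 105] [127 130 133] [109 101  93]
```

View pics/c2.png

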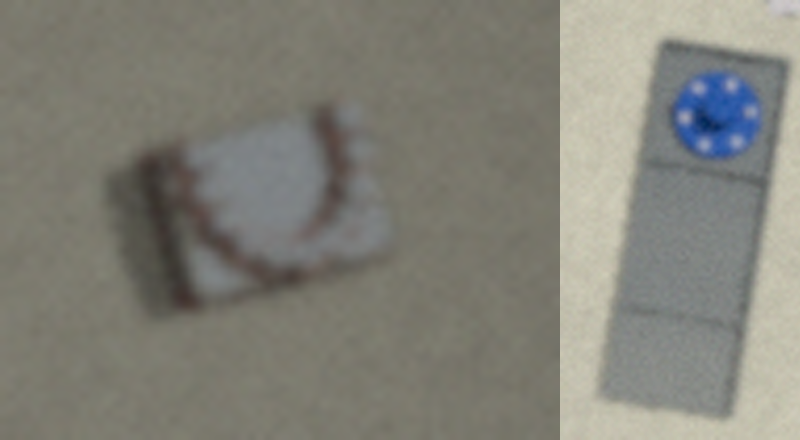

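Emit:
drive_tool([
  [0.001, -0.0094, 0, 0, 0, 0, 0.0854],
  [0, 0, 0.003, 0, 0, 7.15, 0.0854],
  [0, 0, 0.004, 0, 0, 7.15, 0.0854],
  [0, 0, 0.004, 0, 0, 7.15, 0.0854],
  [0, 0, 0.004, 0, 0, 7.15, 0.0854],
  [0, 0, 0.004, 0, 0, 7.15, 0.0854],
  [0, 0, 0.004, 0, 0, 7.15, 0.0854],
  [0, 0, 0.004, 0, 0, 7.15, 0.0854],
  [0, 0, 0.004, 0, 0, 7.15, 0.0854],
  [0, 0, 0.004, 0, 0, 7.15, 0.0854],
])

```text
clock: 5.4
tool_pos: [0.503, -0.4113, 0.0883]
eef_rot: [-0.0, 0.889, -0.458, -0.0]
contact_force: [0.0, -0.5, 0.5]
grip_width: 0.0854
```

Run:
```python
from h import *
plan(.499,-.422,.025,21)
s=snap('top');print(ray(s,403.9,180.5,.018))
```

```text
shift tool mm [ 6.4  9.5 63.3] jaw 35.400000000000006 q6 1.65 w 0.0854 t 5.4 tilt [0.    0.001]
turn wz 14.4
[ 0.60754051 -0.27318422  0.018     ]
```

Emit:
drive_tool([
  [0.0064, 0.0095, 0.003, 0, 0, 0, 0.0854],
  [0, 0, 0.01, 0, 0, 7.15, 0.0854],
  [0, 0, 0.01, 0, 0, 7.15, 0.0854],
  [0, 0, 0.02, 0, 0, 0, 0.0854],
  [0, 0, 0.02, 0, 0, 0, 0.0854],
  [0, 0, 0, 0, 0, 0, 0.06],
  [0, 0, 0, 0, 0, 0, 0.04],
  [0, 0, 0, 0, 0, 0, 0.035],
  [0, 0, 0, 0, 0, 0, 0.035],
  [0, 0, 0, 0, 0, 0, 0.035],
], newtons=40)

```text
clock: 6.28
tool_pos: [0.4989, -0.4256, 0.0271]
eef_rot: [0.0, 0.825, -0.565, 0.001]
contact_force: [0.5, -0.6, 4.6]
grip_width: 0.0473
```

Run:
```python
from h import *
plan(.5636,-.0781,.11,81.2)
s=snap('side');cv2.imwrite('pics/g2.png',cv2.resize(s['image'][70:220,180:400],None,fx=3,fy=3)[:,:,::-1])
```

```text
shift tool mm [-300.2 -186.2  -83.6] jaw 21.19999999999999 q6 1.88 w 0.0473 t 6.2833 tilt [ 0.002 -0.002]
turn wz -60.0
```

View pics/g2.png

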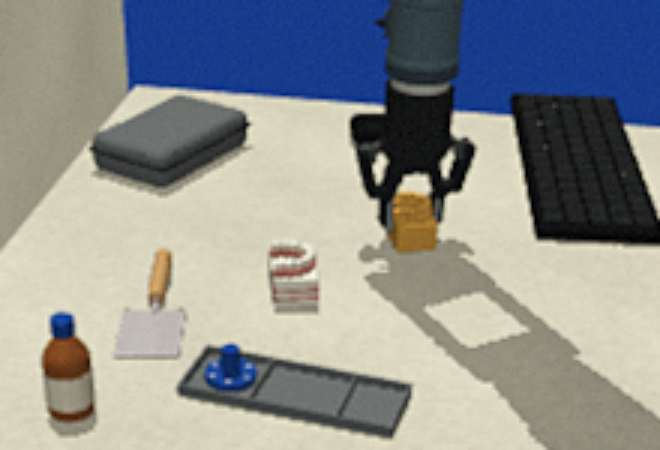

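Emit:
drive_tool([
  [0, 0, -0.03, 0, 0, 0, 0.035],
  [0, 0, -0.035, 0, 0, 0, 0.035],
  [-0.0334, -0.0207, -0.01, 0, 0, 0, 0.035],
  [-0.0334, -0.0207, -0.01, 0, 0, 0, 0.035],
  [-0.0334, -0.0207, 0, 0, 0, 0, 0.035],
  [-0.0334, -0.0207, 0, 0, 0, 0, 0.035],
  [-0.0334, -0.0207, 0, 0, 0, 0, 0.035],
  [-0.0334, -0.0207, 0, 0, 0, 0, 0.035],
  [-0.0334, -0.0207, 0, 0, 0, 0, 0.035],
  [-0.0334, -0.0207, 0, 0, 0, 0, 0.035],
])

```text
clock: 7.17
tool_pos: [0.556, -0.1139, 0.1108]
eef_rot: [-0.0, 0.825, -0.565, 0.0]
contact_force: [1.1, -0.3, -2.0]
grip_width: 0.0471
```

Emit:
drive_tool([
  [-0.0334, -0.0207, 0, 0, 0, 0, 0.035],
  [0, 0, 0, 0, 0, -7.1, 0.035],
  [0, 0, 0, 0, 0, -7.1, 0.035],
  [0, 0, 0, 0, 0, -7.1, 0.035],
  [0, 0, 0, 0, 0, -7.1, 0.035],
  [0, 0, 0, 0, 0, -7.1, 0.035],
  [0, 0, 0, 0, 0, -7.1, 0.035],
  [0, 0, 0, 0, 0, -7.1, 0.035],
  [0, 0, 0, 0, 0, -7.1, 0.035],
  [0, 0, 0, 0, 0, -3.2, 0.035],
])

```text
clock: 8.0
tool_pos: [0.5632, -0.0771, 0.1106]
eef_rot: [0.0, 0.997, -0.074, 0.0]
contact_force: [-0.2, -0.0, -1.3]
grip_width: 0.0469
```

Run:
```python
from h import *
plan(.5636,-.0781,.033,81.2)
s=snap('side');cv2.imwrite('pics/g3.png',cv2.resize(s['image'][120:270,180:400],None,fx=3,fy=3)[:,:,::-1])
```

```text
shift tool mm [ 0.5  0.9 77.6] jaw 81.5 q6 1.37 w 0.0469 t 8.0 tilt [ 0. -0.]
turn wz 0.3
```

View pics/g3.png

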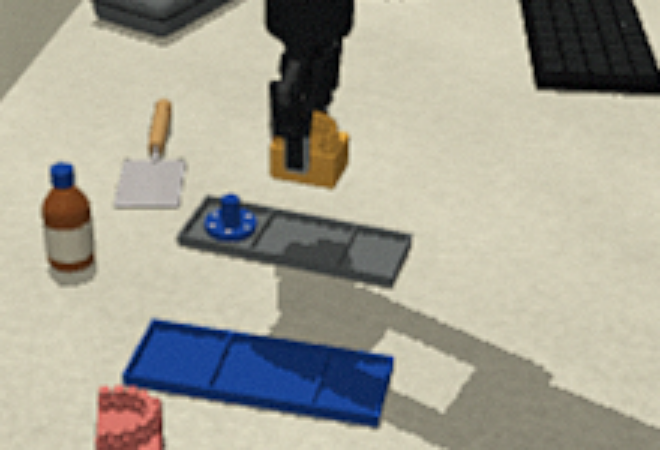

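Emit:
drive_tool([
  [0.007, 0.001, 0.015, 0, 0, 0, 0.035],
  [0, 0, 0.018, 0, 0, 0, 0.035],
  [0, 0, 0.016, 0, 0, 0, 0.035],
  [0, 0, 0.012, 0, 0, 0, 0.035],
  [0, 0, 0.008, 0, 0, 0, 0.035],
  [0, 0, 0.005, 0, 0, 0, 0.035],
  [0, 0, 0.003, 0, 0, 0, 0.035],
  [0, 0, 0.001, 0, 0, 0, 0.035],
  [0, 0, 0.001, 0, 0, 0, 0.035],
  [0, 0, 0, 0, 0, 0, 0.035],
])

```text
clock: 8.88
tool_pos: [0.5705, -0.0793, 0.0318]
eef_rot: [0.0, 0.997, -0.077, 0.0]
contact_force: [-0.4, -0.1, -1.8]
grip_width: 0.0474
```

Run:
```python
from h import *
s=snap('side');cv2.imwrite('pics/g4.png',cv2.resize(s['image'][150:250,200:350],None,fx=5,fy=5)[:,:,::-1])
```

```text
(no output)
```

View pics/g4.png

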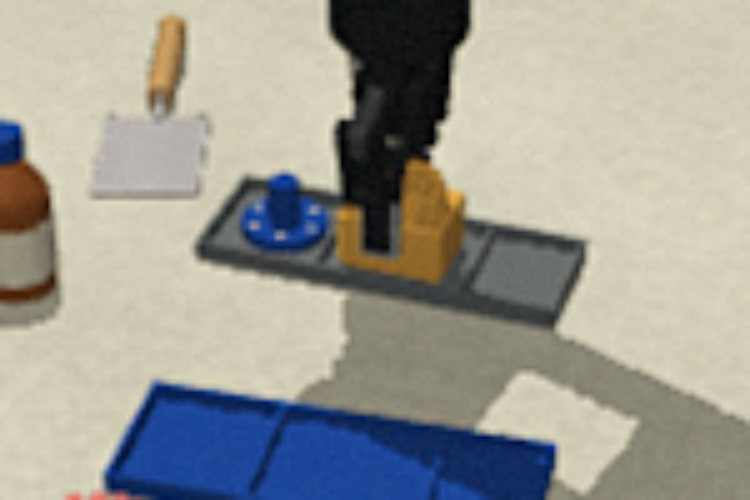

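Emit:
drive_tool([
  [0, 0, 0.001, 0, 0, 0, 0.035],
  [0, 0, 0.0005, 0, 0, 0, 0.035],
  [0, 0, 0, 0, 0, 0, 0.05],
  [0, 0, 0, 0, 0, 0, 0.06],
  [0, 0, 0, 0, 0, 0, 0.07],
  [0, 0, 0, 0, 0, 0, 0.07],
  [0, 0, -0.01, 0, 0, 0, 0.07],
  [0, 0, -0.03, 0, 0, 0, 0.07],
  [0, 0, -0.04, 0, 0, 0, 0.07],
  [0, 0, -0.02, 0, 0, 0, 0.07],
])

```text
clock: 9.77
tool_pos: [0.5717, -0.0797, 0.1343]
eef_rot: [0.001, 0.997, -0.077, 0.002]
contact_force: [1.1, -1.2, 0.9]
grip_width: 0.0699
```

Run:
```python
from h import *
plan(.6075,-.2732,.11,16)
```

```text
shift tool mm [ 65.  185.7  24.8] jaw 81.2 q6 1.38 w 0.0699 t 9.7667 tilt [ 0.004 -0.001]
turn wz 65.2
```

Emit:
drive_tool([
  [0.0108, 0.0308, 0.003, 0, 0, 0, 0.0854],
  [0.0108, 0.0308, 0.003, 0, 0, 0, 0.0854],
  [0.0108, 0.0308, 0.003, 0, 0, 0, 0.0854],
  [0.0108, 0.0308, 0.003, 0, 0, 0, 0.0854],
  [0.0108, 0.0308, 0.003, 0, 0, 0, 0.0854],
  [0.0108, 0.0308, 0.003, 0, 0, 0, 0.0854],
  [0, 0, 0, 0, 0, 7.15, 0.0854],
  [0, 0, 0, 0, 0, 7.15, 0.0854],
  [0, 0, 0, 0, 0, 7.15, 0.0854],
  [0, 0, 0, 0, 0, 7.15, 0.0854],
])

```text
clock: 10.6
tool_pos: [0.6056, -0.2721, 0.1123]
eef_rot: [-0.0, 0.946, -0.324, 0.0]
contact_force: [-0.1, -0.5, -0.1]
grip_width: 0.0857
```

Emit:
drive_tool([
  [0, 0, 0.002, 0, 0, 7.15, 0.0854],
  [0, 0, 0.002, 0, 0, 7.15, 0.0854],
  [0, 0, 0.002, 0, 0, 7.15, 0.0854],
  [0, 0, 0.002, 0, 0, 7.15, 0.0854],
  [0, 0, 0.002, 0, 0, 7.15, 0.0854],
  [0, 0, 0, 0, 0, 1, 0.0854],
  [0, 0, 0, 0, 0, 0, 0.0854],
  [0, 0, 0, 0, 0, 0, 0.0854],
  [0, 0, 0, 0, 0, 0, 0.0854],
  [0, 0, 0, 0, 0, 0, 0.0854],
])

```text
clock: 11.43
tool_pos: [0.6058, -0.2718, 0.1021]
eef_rot: [-0.0, 0.798, -0.603, 0.0]
contact_force: [-0.1, -0.6, -0.3]
grip_width: 0.0855
```

Run:
```python
from h import *
plan(.607,-.272,.026,16)
```

```text
shift tool mm [ 0.5 -1.1 76.1] jaw 15.900000000000006 q6 2.26 w 0.0855 t 11.4333 tilt [ 0. -0.]
turn wz -0.1
```

Emit:
drive_tool([
  [0.0005, -0.001, 0.02, 0, 0, 0, 0.0854],
  [0, 0, 0.02, 0, 0, 0, 0.0854],
  [0, 0, 0.02, 0, 0, 0, 0.0854],
  [0, 0, 0.015, 0, 0, 0, 0.0854],
  [0, 0, 0, 0, 0, 0, 0.07],
  [0, 0, 0, 0, 0, 0, 0.06],
  [0, 0, 0, 0, 0, 0, 0.04],
  [0, 0, 0, 0, 0, 0, 0.035],
  [0, 0, 0, 0, 0, 0, 0.035],
  [0, 0, 0, 0, 0, 0, 0.035],
], newtons=40)

```text
clock: 12.27
tool_pos: [0.6078, -0.2726, 0.0285]
eef_rot: [-0.0, 0.798, -0.603, 0.001]
contact_force: [-0.2, 0.0, 3.9]
grip_width: 0.0469
```

Run:
```python
from h import *
plan(.5582,.1154,.11,86.8)
```

```text
shift tool mm [-386.7  -58.1  -82.3] jaw 15.800000000000011 q6 2.27 w 0.0469 t 12.2667 tilt [ 0.002 -0.002]
turn wz -71.0
```

Emit:
drive_tool([
  [0, 0, -0.035, 0, 0, 0, 0.035],
  [0, 0, -0.04, 0, 0, 0, 0.035],
  [-0.037, -0.0058, -0.015, 0, 0, 0, 0.035],
  [-0.0388, -0.0058, -0.01, 0, 0, 0, 0.035],
  [-0.0388, -0.0058, 0, 0, 0, 0, 0.035],
  [-0.0388, -0.0058, 0, 0, 0, 0, 0.035],
  [-0.0388, -0.0058, 0, 0, 0, 0, 0.035],
  [-0.0388, -0.0058, 0, 0, 0, 0, 0.035],
  [-0.0388, -0.0058, 0, 0, 0, 0, 0.035],
  [-0.0388, -0.0058, 0, 0, 0, 0, 0.035],
])

```text
clock: 13.1
tool_pos: [0.5667, 0.0394, 0.1271]
eef_rot: [-0.0, 0.798, -0.603, 0.0]
contact_force: [0.2, -0.1, -0.9]
grip_width: 0.0473
```

Emit:
drive_tool([
  [-0.0388, -0.0058, 0, 0, 0, 0, 0.035],
  [-0.0388, -0.0058, 0, 0, 0, 0, 0.035],
  [0, 0, 0, 0, 0, -7.1, 0.035],
  [0, 0, 0, 0, 0, -7.1, 0.035],
  [0, 0, 0, 0, 0, -7.1, 0.035],
  [0, 0, 0, 0, 0, -7.1, 0.035],
  [0, 0, 0, 0, 0, -7.1, 0.035],
  [0, 0, 0, 0, 0, -7.1, 0.035],
  [0, 0, 0, 0, 0, -7.1, 0.035],
  [0, 0, 0, 0, 0, -7.1, 0.035],
])

```text
clock: 13.93
tool_pos: [0.5572, 0.1155, 0.1269]
eef_rot: [0.0, 0.989, -0.148, -0.0]
contact_force: [-0.3, 0.7, -1.6]
grip_width: 0.0473
```

Emit:
drive_tool([
  [0, 0, 0, 0, 0, -7.1, 0.035],
  [0, 0, 0, 0, 0, -7.1, 0.035],
  [0, 0, 0.005, 0, 0, 0, 0.035],
  [0, 0, 0.005, 0, 0, 0, 0.035],
  [0, 0, 0.005, 0, 0, 0, 0.035],
  [0, 0, 0.005, 0, 0, 0, 0.035],
  [0, 0, 0.005, 0, 0, 0, 0.035],
  [0, 0, 0, 0, 0, 0, 0.035],
  [0, 0, 0, 0, 0, 0, 0.035],
  [0, 0, 0, 0, 0, 0, 0.035],
])

```text
clock: 14.77
tool_pos: [0.5575, 0.1155, 0.1018]
eef_rot: [-0.0, 1.0, -0.028, -0.0]
contact_force: [0.3, 0.6, -1.1]
grip_width: 0.0472
```

Run:
```python
from h import *
plan(.5582,.1154,.033,86.8)
s=snap('side');cv2.imwrite('pics/g5.png',cv2.resize(s['image'][150:280,200:350],None,fx=4,fy=4)[:,:,::-1])
```

```text
shift tool mm [ 0.7  0.  68.8] jaw 86.8 q6 1.62 w 0.0472 t 14.7667 tilt [-0.  0.]
turn wz -0.0
```

View pics/g5.png

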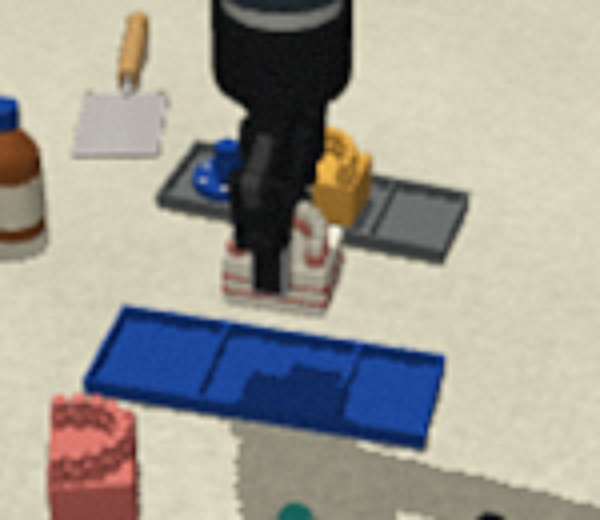

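Emit:
drive_tool([
  [0.002, 0, 0.012, 0, 0, 0, 0.035],
  [0, 0, 0.016, 0, 0, 0, 0.035],
  [0, 0, 0.015, 0, 0, 0, 0.035],
  [0, 0, 0.01, 0, 0, 0, 0.035],
  [0, 0, 0.008, 0, 0, 0, 0.035],
  [0, 0, 0.004, 0, 0, 0, 0.035],
  [0, 0, 0.002, 0, 0, 0, 0.035],
  [0, 0, 0.001, 0, 0, 0, 0.035],
  [0, 0, 0.001, 0, 0, 0, 0.035],
  [0, 0, 0, 0, 0, 0, 0.035],
])

```text
clock: 15.65
tool_pos: [0.5599, 0.1154, 0.0333]
eef_rot: [-0.0, 1.0, -0.028, 0.001]
contact_force: [-0.2, -0.2, -1.6]
grip_width: 0.0472
```

Emit:
drive_tool([
  [0, 0, 0.001, 0, 0, 0, 0.035],
  [0, 0, 0.0005, 0, 0, 0, 0.035],
  [0, 0, 0, 0, 0, 0, 0.05],
  [0, 0, 0, 0, 0, 0, 0.06],
  [0, 0, 0, 0, 0, 0, 0.07],
  [0, 0, 0, 0, 0, 0, 0.07],
  [0, 0, -0.01, 0, 0, 0, 0.07],
  [0, 0, -0.03, 0, 0, 0, 0.07],
  [0, 0, -0.04, 0, 0, 0, 0.07],
  [0, 0, -0.015, 0, 0, 0, 0.07],
])

```text
clock: 16.48
tool_pos: [0.5619, 0.1155, 0.1317]
eef_rot: [-0.0, 1.0, -0.028, 0.003]
contact_force: [1.5, -0.9, 1.1]
grip_width: 0.0704
```

Run:
```python
from h import *
plan(.419,.2455,.11)
```

```text
shift tool mm [-150.1 -121.9   20.8] jaw 86.8 q6 1.62 w 0.0704 t 16.4833 tilt [0.006 0.   ]
```

Emit:
drive_tool([
  [-0.0247, -0.0204, 0, 0, 0, 0, 0.055],
  [-0.0247, -0.0204, 0, 0, 0, 0, 0.055],
  [-0.0247, -0.0204, 0.003, 0, 0, 0, 0.055],
  [-0.0247, -0.0204, 0.005, 0, 0, 0, 0.055],
  [-0.0247, -0.0204, 0.005, 0, 0, 0, 0.055],
  [-0.0247, -0.0204, 0.005, 0, 0, 0, 0.055],
  [0, 0, 0.01, 0, 0, 0, 0.055],
  [0, 0, 0, 0, 0, 0, 0.055],
  [0, 0, 0, 0, 0, 0, 0.055],
  [0, 0, 0, 0, 0, 0, 0.055],
])

```text
clock: 17.32
tool_pos: [0.4196, 0.2454, 0.099]
eef_rot: [-0.0, 1.0, -0.028, 0.001]
contact_force: [-0.3, 0.2, 0.1]
grip_width: 0.0551
```

Run:
```python
from h import *
plan(.419,.2455,.027)
```

```text
shift tool mm [-0.7 -0.1 72. ] jaw 86.8 q6 1.91 w 0.0551 t 17.3167 tilt [0.001 0.   ]
```

Emit:
drive_tool([
  [0, 0, 0.02, 0, 0, 0, 0.055],
  [0, 0, 0.022, 0, 0, 0, 0.055],
  [0, 0, 0.02, 0, 0, 0, 0.055],
  [0, 0, 0.008, 0, 0, 0, 0.055],
  [0, 0, 0, 0, 0, 0, 0.03],
  [0, 0, 0, 0, 0, 0, 0.01],
  [0, 0, 0, 0, 0, 0, 0.01],
  [0, 0, 0, 0, 0, 0, 0.01],
  [0, 0, 0, 0, 0, 0, 0.01],
  [0, 0, 0, 0, 0, 0, 0.01],
], newtons=30)

```text
clock: 18.15
tool_pos: [0.4196, 0.2461, 0.0296]
eef_rot: [-0.0, 1.0, -0.028, 0.001]
contact_force: [0.6, -2.1, 6.0]
grip_width: 0.0167
```

Run:
```python
from h import *
plan(.635,.111,.1)
```

```text
shift tool mm [222.8 122.8 -69.9] jaw 86.8 q6 1.91 w 0.0167 t 18.15 tilt [0.003 0.   ]
```

Emit:
drive_tool([
  [0, 0, -0.035, 0, 0, 0, 0.01],
  [0, 0, -0.035, 0, 0, 0, 0.01],
  [0.0279, 0.0154, -0.015, 0, 0, 0, 0.01],
  [0.0279, 0.0154, 0, 0, 0, 0, 0.01],
  [0.0279, 0.0154, 0, 0, 0, 0, 0.01],
  [0.0279, 0.0154, 0, 0, 0, 0, 0.01],
  [0.0279, 0.0154, 0, 0, 0, 0, 0.01],
  [0.0279, 0.0154, 0, 0, 0, 0, 0.01],
  [0.0279, 0.0154, 0, 0, 0, 0, 0.01],
  [0.0275, 0.015, 0, 0, 0, 0, 0.01],
])

```text
clock: 18.98
tool_pos: [0.6348, 0.1099, 0.1132]
eef_rot: [-0.0, 1.0, -0.028, -0.0]
contact_force: [0.9, 0.9, -0.7]
grip_width: 0.0166
```

Run:
```python
from h import *
plan(.635,.111,.034)
```

```text
shift tool mm [ 0.2 -1.1 79.2] jaw 86.8 q6 1.61 w 0.0166 t 18.9833 tilt [-0.  0.]
```

Emit:
drive_tool([
  [0.001, 0, 0.025, 0, 0, 0, 0.01],
  [0, 0, 0.025, 0, 0, 0, 0.01],
  [0, 0, 0.015, 0, 0, 0, 0.01],
  [0, 0, 0.009, 0, 0, 0, 0.01],
  [0, 0, 0.005, 0, 0, 0, 0.01],
  [0, 0, 0, 0, 0, 0, 0.01],
  [0, 0, 0, 0, 0, 0, 0.05],
  [0, 0, 0, 0, 0, 0, 0.05],
  [0, 0, 0, 0, 0, 0, 0.05],
  [0, 0, 0, 0, 0, 0, 0.05],
])

```text
clock: 19.82
tool_pos: [0.6353, 0.1109, 0.035]
eef_rot: [-0.0, 1.0, -0.028, 0.001]
contact_force: [0.1, 0.3, 0.5]
grip_width: 0.0496
```

Emit:
drive_tool([
  [0, 0, -0.01, 0, 0, 0, 0.05],
  [0, 0, -0.04, 0, 0, 0, 0.05],
  [0, 0, -0.04, 0, 0, 0, 0.07],
  [0, 0, -0.02, 0, 0, 0, 0.07],
  [0, 0, 0, 0, 0, 0, 0.07],
  [0, 0, 0, 0, 0, 0, 0.07],
  [0, 0, 0, 0, 0, 0, 0.07],
  [0, 0, 0, 0, 0, 0, 0.07],
  [0, 0, 0, 0, 0, 0, 0.07],
  [0, 0, 0, 0, 0, 0, 0.07],
])

```text
clock: 20.65
tool_pos: [0.6341, 0.1107, 0.1428]
eef_rot: [0.0, 1.0, -0.028, -0.001]
contact_force: [0.7, 0.4, -0.1]
grip_width: 0.07
```

Run:
```python
from h import *
plan(.529,.387,.1)
```

```text
shift tool mm [-120.2 -270.    43.1] jaw 86.8 q6 1.62 w 0.07 t 20.65 tilt [-0.003  0.   ]
```

Emit:
drive_tool([
  [-0.0151, -0.0338, 0, 0, 0, 0, 0.07],
  [-0.0151, -0.0338, 0, 0, 0, 0, 0.07],
  [-0.0151, -0.0338, 0, 0, 0, 0, 0.07],
  [-0.0151, -0.0338, 0, 0, 0, 0, 0.07],
  [-0.0151, -0.0338, 0, 0, 0, 0, 0.07],
  [-0.0151, -0.0338, 0, 0, 0, 0, 0.07],
  [-0.0151, -0.0338, 0, 0, 0, 0, 0.07],
  [-0.0151, -0.0338, 0.01, 0, 0, 0, 0.07],
  [0, 0, 0.02, 0, 0, 0, 0.07],
  [0, 0, 0.01, 0, 0, 0, 0.07],
])

```text
clock: 21.48
tool_pos: [0.527, 0.3891, 0.1018]
eef_rot: [0.001, 1.0, -0.026, -0.001]
contact_force: [0.2, -1.5, -0.3]
grip_width: 0.07
```

Run:
```python
from h import *
plan(.529,.387,.025)
```

```text
shift tool mm [ 2.2  1.9 76.8] jaw 87.0 q6 2.08 w 0.07 t 21.4833 tilt [-0.002 -0.001]
```

Emit:
drive_tool([
  [0.0015, 0.001, 0.02, 0, 0, 0, 0.07],
  [0, 0, 0.02, 0, 0, 0, 0.07],
  [0, 0, 0.02, 0, 0, 0, 0.07],
  [0, 0, 0.014, 0, 0, 0, 0.07],
  [0, 0, 0, 0, 0, 0, 0.045],
  [0, 0, 0, 0, 0, 0, 0.025],
  [0, 0, 0, 0, 0, 0, 0.025],
  [0, 0, 0, 0, 0, 0, 0.025],
  [0, 0, 0, 0, 0, 0, 0.025],
  [0, 0, 0, 0, 0, 0, 0.025],
], newtons=25)

```text
clock: 22.32
tool_pos: [0.5315, 0.3867, 0.0315]
eef_rot: [-0.0, 1.0, -0.028, 0.001]
contact_force: [0.4, 0.1, 2.8]
grip_width: 0.032
```

Run:
```python
from h import *
plan(.4893,.1193,.1)
```

```text
shift tool mm [-27.1 269.3 -68.8] jaw 86.8 q6 2.08 w 0.032 t 22.3167 tilt [0.002 0.001]
```

Emit:
drive_tool([
  [0, 0, -0.035, 0, 0, 0, 0.025],
  [0, 0, -0.035, 0, 0, 0, 0.025],
  [-0.0035, 0.0336, 0, 0, 0, 0, 0.025],
  [-0.0035, 0.0336, 0, 0, 0, 0, 0.025],
  [-0.0035, 0.0336, 0, 0, 0, 0, 0.025],
  [-0.0035, 0.0336, 0, 0, 0, 0, 0.025],
  [-0.0035, 0.0336, 0, 0, 0, 0, 0.025],
  [-0.0035, 0.0336, 0, 0, 0, 0, 0.025],
  [-0.0035, 0.0336, 0, 0, 0, 0, 0.025],
  [-0.0035, 0.0336, 0, 0, 0, 0, 0.025],
])

```text
clock: 23.15
tool_pos: [0.4876, 0.1182, 0.101]
eef_rot: [0.0, 1.0, -0.028, 0.001]
contact_force: [0.6, -0.5, -0.4]
grip_width: 0.032
```

Run:
```python
from h import *
plan(.4893,.1193,.036)
```

```text
shift tool mm [ 1.5 -1.2 65. ] jaw 86.8 q6 1.63 w 0.032 t 23.15 tilt [ 0.001 -0.   ]
```

Emit:
drive_tool([
  [0.001, 0, 0.02, 0, 0, 0, 0.025],
  [0, 0, 0.02, 0, 0, 0, 0.025],
  [0, 0, 0.013, 0, 0, 0, 0.025],
  [0, 0, 0.008, 0, 0, 0, 0.025],
  [0, 0, 0.003, 0, 0, 0, 0.025],
  [0, 0, 0.001, 0, 0, 0, 0.025],
  [0, 0, 0, 0, 0, 0, 0.045],
  [0, 0, 0, 0, 0, 0, 0.055],
  [0, 0, 0, 0, 0, 0, 0.055],
  [0, 0, 0, 0, 0, 0, 0.055],
])

```text
clock: 23.98
tool_pos: [0.4894, 0.1197, 0.0359]
eef_rot: [-0.0, 1.0, -0.028, 0.001]
contact_force: [0.2, 1.0, -0.1]
grip_width: 0.0551
```

Emit:
drive_tool([
  [0, 0, -0.015, 0, 0, 0, 0.055],
  [0, 0, -0.035, 0, 0, 0, 0.055],
  [0, 0, -0.04, 0, 0, 0, 0.055],
  [0, 0, -0.04, 0, 0, 0, 0.055],
  [-0.04, 0, 0, 0, 0, 0, 0.055],
  [-0.04, 0, 0, 0, 0, 0, 0.055],
  [-0.04, 0, 0, 0, 0, 0, 0.055],
  [0, 0, 0, 0, 0, 0, 0.055],
  [0, 0, 0, 0, 0, 0, 0.055],
  [0, 0, 0, 0, 0, 0, 0.055],
])

```text
clock: 24.82
tool_pos: [0.3699, 0.1263, 0.1661]
eef_rot: [-0.0, 1.0, -0.028, 0.001]
contact_force: [-0.1, -0.6, 1.0]
grip_width: 0.0548
```

Run:
```python
from h import *
plan(.4893,.1193,.036)
a=snap('top')['image'][130:255,150:370];b=snap('side')['image'][170:290,200:335]
a=cv2.resize(a,(704,400));b=cv2.resize(b,(704,626))
cv2.imwrite('pics/f_top.png',a[:,:,::-1]);cv2.imwrite('pics/f_side.png',cv2.resize(b,(640,569))[:,:,::-1])
```

```text
shift tool mm [119.2   0.3 130.5] jaw 86.8 q6 1.65 w 0.0548 t 24.8167 tilt [0.003 0.   ]
```

View pics/f_top.png

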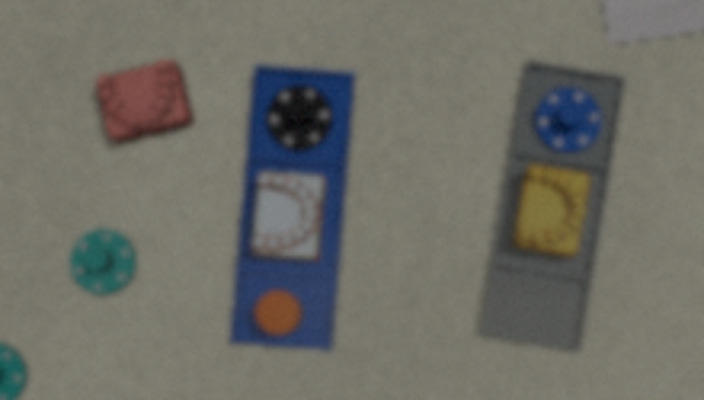

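View pics/f_side.png

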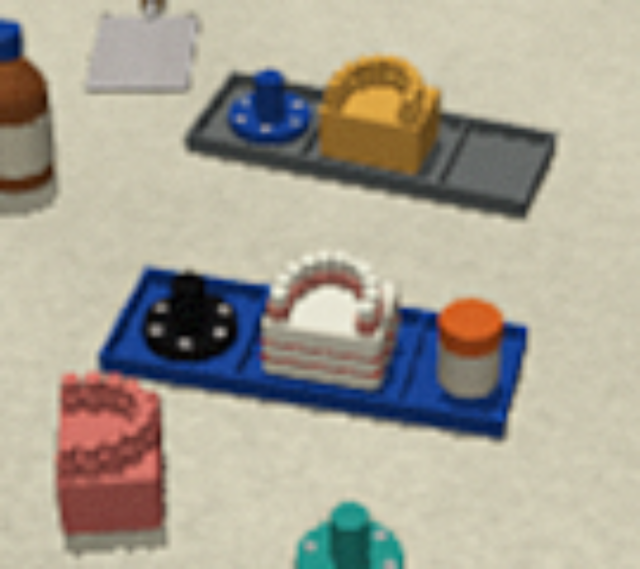

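Run:
```python
from h import *
s=snap('top')
T={'b':((.5662,.115),-3.2),'g':((.5715,-.0793),-8.8)}
for n,t,u,v,z in[('white','b',287,213,.024),('black','b',300,118,.01),('pot','b',277,313,.042),('yellow','g',553,210,.024),('bluep','g',568,118,.01)]:
    c,a=T[t];d=ray(s,150+u/3.2,130+v/3.2,z)[:2]-c;a=np.radians(a)
    print(n,(1000*d@np.array([[np.cos(a),-np.sin(a)],[np.sin(a),np.cos(a)]])).round(1))
st=get_state();print(st['contact_force'],abs(st['joint_velocities']).max(),st['clock'])
print(sign_off())
```

```text
white [-6.6  1.4]
black [67.  -0.8]
pot [-81.6   0.6]
yellow [-4.8 -2. ]
bluep [67.  -1.9]
[ 0.58183534  0.25808723 -0.41198422] 0.006886653561462164 24.9667
the job is handed in; nothing more can be done
None
```

All five pieces are in their cells and the job is handed in, at about 25 s of the 131 s allowed. The hand-in reported no verdict.

The white cast, black plate and pot are in the blue tray. The yellow cast and blue plate are in the grey tray. Both casts were lowered to about the cell floor before I opened the fingers. The force reading still showed their weight about 1 mm above the final height.

In the last check, positions read from the final top view, with trays as measured at the start, were all inside the limits:

| Piece | Along / across tray (mm) | Cell centre (mm) |
|---|---|---|
| White cast | -6.6 / 1.4 | -8 / 0 |
| Black plate | 67.0 / -0.8 | 69 / 0 |
| Pot | -81.6 / 0.6 | -77 / 0 |
| Yellow cast | -4.8 / -2.0 | -8 / 0 |
| Blue plate | 67.0 / -1.9 | 69 / 0 |

- **Upright and flat:** I judged this by eye from the final side and top pictures; I did not measure tilt or height.
- **Bystanders:** no move went close to the pink cast, bottle or spatula. The pink cast, and the parts of the bottle and spatula visible in the final pictures, looked in place; I did not measure them.
- **Robot:** the gripper was clear of everything, with the arm at rest and force readings near zero.
- **A measurement that failed:** the colour mask for the white cast gave a poor outline, so I read its corners from a close crop instead.
- **A measurement that disagreed:** the yellow cast was gripped about 8 mm off its centre, which I corrected while placing it.

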